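Zero the counting scale with its empty cup

ROBOT

A 6-joint arm with a two-finger parallel gripper is mounted at the origin on the work surface. World frame = base frame: x ahead of the robot, y to its left, z up, the work surface at z = 0. Lengths are in m, angles in rad, forces in N, time in s.
With the tool pointing down it reaches from about 0.35 to 0.975 m from the base axis. Payload 4.9 kg.
Tool frame: the origin (TCP) lies midway between the tips of the shut fingers; the grasp point (between the pads) lies 19 mm behind it; z points along the fingers, x is the direction in which the jaws open and shut, and the axes are right-handed (so a half turn about z gives the same grasp; the last joint's range is limited). The gripper opens to 85 mm and grips with 20 to 120 N. Pads are 22 mm wide; open, the fingers measure 114 mm over their backs; the gripper's body (76 mm by 85 mm) begins 54 mm behind the grasp point. The pads swing forward as they close: fully open they stand 13 mm farther back than shut.
Start: joints at [-1.401, 0.053, 1.613, -0, 1.476, -0.119], TCP at [0.178, -0.599, 0.231] pointing down, gripper open.
Joint ranges: [-3.01, 3.01], [-1.01, 2.22], [0.06, 2.58], [-1.02, 4.17], [0.09, 2.62], [-3.14, 3.14]. Speed limits (rad/s): [2.57, 2.57, 3.14, 3.14, 3.14, 3.14].

INTERFACE

Orientations are given as [roll, pitch, yaw] about the fixed x, y, z axes, in that order (R = Rz(yaw) Ry(pitch) Rx(roll)).
In Python, from cell import arm gives the robot as it stands.
- The arm moves only by the shell command python3 -m creep 'ROWS' [OPENING] [FORCE]. ROWS is JSON, a list of rows, each an object with "dp": the shift along the tool's x, y, z in m, a list of three; "angular": the turn, a rotation vector about the tool's x, y, z in rad, a list of three. In form: [{"dp": [dx, dy, dz], "angular": [rx, ry, rz]}, ...]. A call has 1 to 20 rows; each row is the pose to reach, as a shift and turn from the pose commanded when the call began, along the tool's axes at that moment; what a row does not reach only later rows make up. A row lasts 1/12 s, in which the tool goes at most 41.7 mm and 7.16 degrees, less where a joint would pass 70% of its speed; a pose out of reach is approached as far as the arm can. A call with a gripper value outside its range is refused whole. OPENING is the opening in per cent of the stroke, from 0 (shut) to 100 (fully open), set as the call begins (- or left out, the last holds). The fingers move at their own pace and stop on an object; FORCE is the grip in N (left out, the last holds). Time passes only in rows, so rows that repeat a pose let the fingers close. It gives the time, the measured TCP pose, the force and the opening at its end, in the units of the state.
- arm.observe(): the state, without advancing time (a new reading comes with each control period).
- arm.camera(name): name is "scene" or "side" or "wrist"; returns the picture (400x640x3 uint8, red, green, blue); there is no depth.
- arm.get_calibration(name): a dict with "mtx" (3x3 intrinsics, pixels), "rvec" (rotation vector, rad) and "tvec" (3), from world to camera coordinates, as OpenCV has them; the wrist camera has in their place "T_tool_cam" (4x4, takes a point from camera to tool coordinates, whose origin is the TCP and whose axes are the tool frame's). Camera axes: x right, y down, z forward; pixel columns grow to the right and rows downward; lengths in m; the calibration is good to about 2 mm. A picture is of the moment at which its call begins: read the wrist's pose just before it. get_calibration takes no time and is no camera call.
- arm.finish_job(): hands the job in, once; it reports no verdict.
The state is a dict: "t": time; "joints": joint angles; "qvel": joint speeds; "tau": joint torques, N m; "tcp_pos": TCP position; "orientation": TCP orientation; "wrist_force": force on the tool from outside, world axes, zero at the start; "ft_torque": the same for the moment, N m; "gripper_width": finger opening in m.
Only numpy, scipy, OpenCV 4.12 (cv2) and the standard library are available. Lean on these libraries where they do the work, as an engineer would, in place of code of your own. Each camera call takes 0.05 s, during which the arm holds its last target.

TASK

Stand the empty open cup upright in the middle of the counting scale's pan, setting it down rather than dropping it, and let go. Then zero the scale: press its long membrane key firmly for about half a second, until you feel it resist, and let go of it; do not press the round keys and do not punch the keypad. Leave the cup standing on the pan.

Things in the scene. Friction and masses are not known exactly. Their poses are not given: they have to be found in the camera images.
- cup: Empty open-topped white plastic cup, round and nearly straight-sided, 52 mm outer diameter, 56 mm tall, wall 3 mm, about 60 g, standing upright on the bench among other things (a lidded jar of like width but 78 mm tall, a low roll of tape). Origin at the centre of its underside, z up. It can be gripped across its sides from above.
- pan (a point): Centre of the top face of the bench scale's flat steel pan, 160 mm (x) by 200 mm (y), 70 mm above the bench; z up, x points from the pan to the keypad. The scale is fixed to the bench: grey body 270 mm (x) by 230 mm (y), its keypad deck 45 mm above the bench, lying beyond the pan as seen from the robot; the key row is 150 mm from the pan's centre along x.
- long_key: The zero key: the single long rectangular grey membrane key on the keypad deck, 28 mm (x) by 62 mm (y), at the left or the right end of the key row. Origin at the centre of its underside; its top face is 5 mm above the origin (48 mm above the bench, 3 mm proud of the deck), facing straight up. Pressed straight down it gives only 1.5 mm (about 2 N to start, 6 N at the stop) and is then solid. It registers when pressed with more than 4 N for 0.2 s on end; over 60 N damages it.
- round_keys: The two other keys, not to be pressed: two round grey membrane keys, 26 mm in diameter, side by side in the same row, their centres 20 mm either side of this origin along y, which lies midway between them at their underside; tops 5 mm above it. The origin is 84 mm from the long key's. The two move together; more than 3 N on them counts as a press.
There are look-alikes about, which are no part of the job. What is shaped like the cup but brown or purple is not meant.

How it is judged:
By the outcome, as a careful person would: the job done as asked, in the order asked, and still so for the second after the job is handed in, with the robot touching nothing.
It also fails if it takes over 48 s, if anything falls off the work surface, if the arm or the gripper's body presses on something with over 40 N, if the wrist force passes 120 N, or if a joint passes its speed limit or range.

## Working session

There is one attempt and no reset: what is moved stays moved. The work goes in short steps, Python scripts to look and compute and a shell command to move; the robot and the scene stay as the last step left them, time stands still between calls to the robot, and variables do not carry over. Pictures are saved under pics/ and viewed, and the job is handed in when it is done.

```bash
mkdir -p pics
cat > h.py <<'E'
import numpy as np, cv2
from cell import arm
def save(n,f):
    im=arm.camera(n); cv2.imwrite(f,cv2.cvtColor(im,cv2.COLOR_RGB2BGR)); return im
def ray(n,u,v,z):
    c=arm.get_calibration(n); K=np.array(c['mtx'],float)
    d=np.array([(u-K[0,2])/K[0,0],(v-K[1,2])/K[1,1],1.])
    R=cv2.Rodrigues(np.array(c['rvec'],float))[0]; t=np.array(c['tvec'],float).ravel()
    o=-R.T@t; w=R.T@d
    return o+w*(z-o[2])/w[2]
def proj(n,P):
    c=arm.get_calibration(n)
    return cv2.projectPoints(np.array(P,float).reshape(-1,1,3),np.array(c['rvec'],float),np.array(c['tvec'],float),np.array(c['mtx'],float),None)[0].reshape(-1,2)
def crop(f,o,x0,y0,x1,y1,s):
    im=cv2.imread(f)[y0:y1,x0:x1]; cv2.imwrite(o,cv2.resize(im,None,fx=s,fy=s,interpolation=cv2.INTER_CUBIC))
E
python3 - <<'E'
from h import *
for n in ['scene','side','wrist']: save(n,f'pics/{n}0.png')
for n in ['scene','side']:
    c=arm.get_calibration(n);R=cv2.Rodrigues(np.array(c['rvec'],float))[0];print(n,-R.T@np.array(c['tvec']).ravel())
print(arm.get_calibration('wrist')); print(arm.observe())
E
```

```text
scene [0.93314244 0.11733312 0.77950157]
side [0.37617123 0.80727689 0.58931723]
{'mtx': array([[333.98732041,   0.        , 323.12817445],
       [  0.        , 333.98732041, 204.66559539],
       [  0.        ,   0.        ,   1.        ]]), 'T_tool_cam': array([[ 9.99998717e-01,  4.46132547e-04,  1.53845990e-03,
         1.39278071e-03],
       [-8.34329903e-04,  9.64932457e-01,  2.62496968e-01,
        -6.60934533e-02],
       [-1.36740145e-03, -2.62497915e-01,  9.64931591e-01,
        -1.42188695e-01],
       [ 0.00000000e+00,  0.00000000e+00,  0.00000000e+00,
         1.00000000e+00]])}
{'t': 0.15, 'joints': array([-1.40100522e+00,  5.32373071e-02,  1.61397898e+00,  2.15563716e-05,
        1.47599937e+00, -1.18989346e-01]), 'qvel': array([-0.00220753, -0.00316071, -0.00370898,  0.00055114, -0.00034996,
        0.000153  ]), 'tau': array([ 2.26563102e-04, -3.94243455e+01, -3.70720732e+01, -9.71047575e-05,
        4.68233673e-03,  8.34067748e-06]), 'tcp_pos': array([ 0.17791955, -0.59863416,  0.23032531]), 'orientation': array([-3.14137868e+00,  1.60898072e-03, -1.28201776e+00]), 'wrist_force': array([ 0.26914422, -0.07776972,  0.61131715]), 'ft_torque': array([0.01767748, 0.00223778, 0.01238036]), 'gripper_width': 0.08530392718212902}
```

View pics/scene0.png

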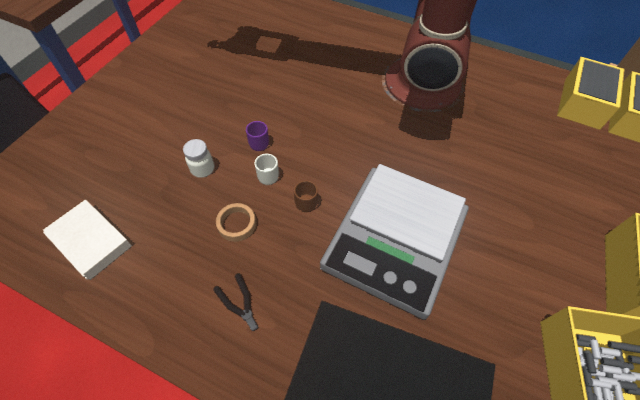

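View pics/side0.png

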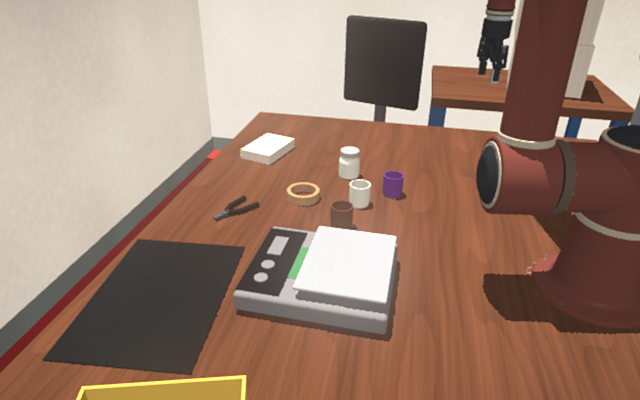

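View pics/wrist0.png

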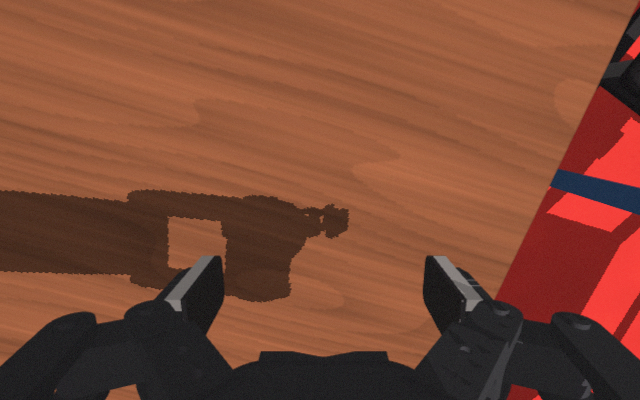

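The scene view shows a purple cup (258,136), a white open cup (266,169), a brown cup (306,197) and a white lidded jar (199,158). The white open one at (266,169) fits the description: it is white, open and short. The long key is at (360,264), with the round keys at (390,278) and (410,287). Next I'll enlarge these to confirm.

Run:
```python
from h import *
crop('pics/scene0.png','pics/c1.png',170,110,330,220,5)
crop('pics/scene0.png','pics/c2.png',315,160,475,315,3.8)
crop('pics/side0.png','pics/c3.png',300,140,420,240,6)
```

```text
(no output)
```

View pics/c1.png

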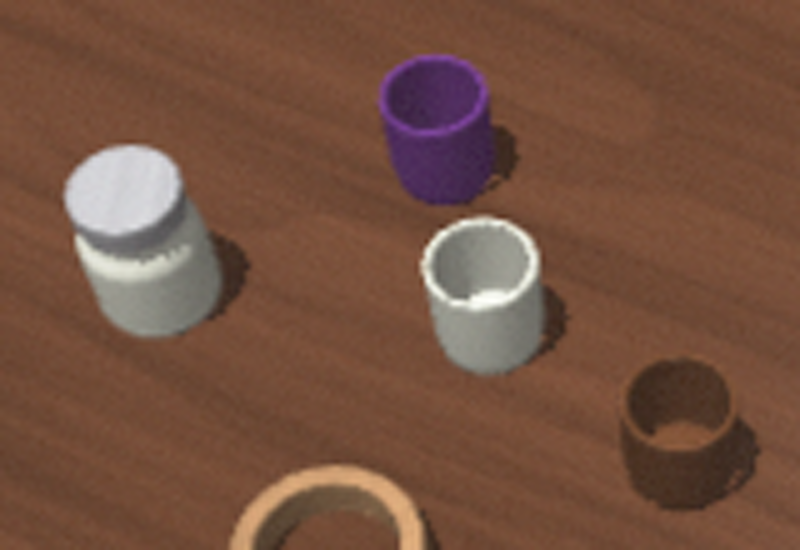

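View pics/c2.png

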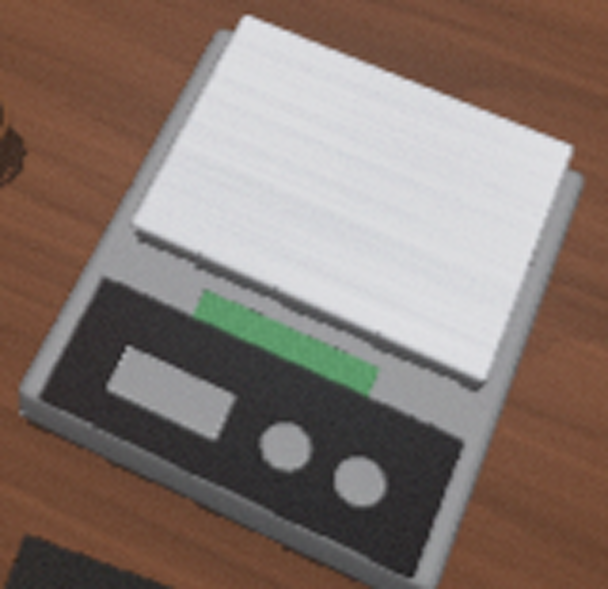

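View pics/c3.png

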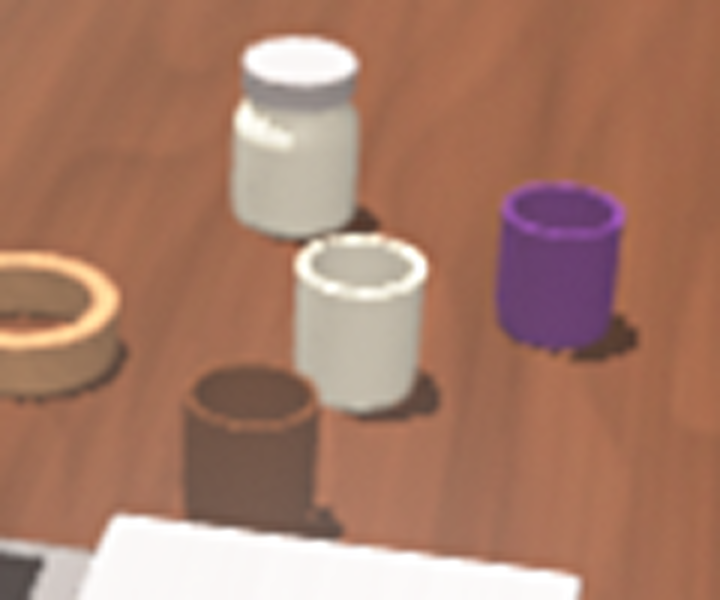

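The crop confirms the white open cup, with its rim centre at (266.2,162.4). Next I'll compute positions.

Run:
```python
from h import *
np.set_printoptions(precision=4,suppress=True)
P=lambda k,*a:print(k,ray(*a))
P('cup sc','scene',266.2,162.4,.056);P('cup sd','side',360.2,184.5,.056)
P('purple','scene',257,129,.056);P('brown','scene',305.8,191,.056);P('jar','scene',195,148,.078)
c=[ray('scene',315+x/3.8,160+y/3.8,.07) for x,y in [(248,15),(572,150),(487,383),(135,225)]]
print(np.array(c)); c=np.array(c); pc=c.mean(0); print('pan',pc)
ex=(c[2]+c[3]-c[0]-c[1]); print('yaw',np.arctan2(ex[1],ex[0]),'y-edge',np.arctan2(*(c[0]-c[1])[[1,0]])-np.pi/2, np.linalg.norm(c[0]-c[1]),np.linalg.norm(c[0]-c[3]))
k=[ray('scene',315+x/3.8,160+y/3.8,.048) for x,y in [(171,393),(286,447),(360,482)]]
print(np.array(k)); 
k=np.array(k); print(np.linalg.norm(k[0]-(k[1]+k[2])/2), np.arctan2(*(k[0]-k[2])[[1,0]])-np.pi/2)
```

```text
cup sc [ 0.4836 -0.2271  0.056 ]
cup sd [ 0.4828 -0.2205  0.056 ]
purple [ 0.4062 -0.2977  0.056 ]
brown [ 0.5125 -0.1113  0.056 ]
jar [ 0.5339 -0.3797  0.078 ]
[[0.3819 0.0083 0.07  ]
 [0.3885 0.204  0.07  ]
 [0.5452 0.202  0.07  ]
 [0.541  0.0059 0.07  ]]
pan [0.4642 0.1051 0.07  ]
yaw -0.013886624836189469 y-edge -3.1756943631197174 0.19576825688322516 0.15917334050080215
[[0.6118 0.0593 0.048 ]
 [0.6129 0.1231 0.048 ]
 [0.6137 0.1629 0.048 ]]
0.08375459543197637 -3.1595002289530596
```

```bash
cat >> h.py <<'E'
from scipy.spatial.transform import Rotation as Ro
def to(x,y,z,yaw):
    s=arm.observe(); R=Ro.from_euler('xyz',s['orientation']); T=Ro.from_euler('xyz',[np.pi,0,yaw])
    print('at',np.round(s['tcp_pos'],4),np.round(s['orientation'],4),'dp',np.round(R.inv().apply(np.array([x,y,z])-s['tcp_pos']),4),'ang',np.round((R.inv()*T).as_rotvec(),4),'F',np.round(s['wrist_force'],1),'w',round(s['gripper_width'],4),'t',s['t'])
def wray(u,v,z):
    s=arm.observe(); c=arm.get_calibration('wrist');K=c['mtx'];T=c['T_tool_cam']
    R=Ro.from_euler('xyz',s['orientation']).as_matrix()
    o=R@T[:3,3]+s['tcp_pos']; d=R@T[:3,:3]@np.array([(u-K[0,2])/K[0,0],(v-K[1,2])/K[1,1],1.])
    return o+d*(z-o[2])/d[2]
E
python3 -c "
from h import *
to(.483,-.225,.20,-.9)"
```

```text
at [ 0.1779 -0.5986  0.2303] [-3.1414e+00  1.6000e-03 -1.2820e+00] dp [-0.2712 -0.3988  0.0308] ang [-0.0005  0.0015 -0.382 ] F [ 0.3 -0.1  0.6] w 0.0853 t 0.15
```

```bash
python3 -m creep '[{"dp":[-0.02,-0.029,0.002],"angular":[0,0,-0.03]},{"dp":[-0.04,-0.059,0.005],"angular":[0,0,-0.06]},{"dp":[-0.06,-0.088,0.007],"angular":[0,0,-0.09]},{"dp":[-0.08,-0.118,0.009],"angular":[0,0,-0.12]},{"dp":[-0.1,-0.147,0.011],"angular":[0,0,-0.15]},{"dp":[-0.12,-0.176,0.014],"angular":[0,0,-0.18]},{"dp":[-0.14,-0.206,0.016],"angular":[0,0,-0.21]},{"dp":[-0.16,-0.235,0.018],"angular":[0,0,-0.24]},{"dp":[-0.18,-0.265,0.02],"angular":[0,0,-0.27]},{"dp":[-0.2,-0.294,0.023],"angular":[0,0,-0.3]},{"dp":[-0.22,-0.324,0.025],"angular":[0,0,-0.33]},{"dp":[-0.24,-0.353,0.027],"angular":[0,0,-0.35]},{"dp":[-0.256,-0.376,0.029],"angular":[0,0,-0.37]},{"dp":[-0.267,-0.392,0.03],"angular":[0,0,-0.38]},{"dp":[-0.271,-0.399,0.031],"angular":[0,0,-0.382]},{"dp":[-0.271,-0.399,0.031],"angular":[0,0,-0.382]},{"dp":[-0.271,-0.399,0.031],"angular":[0,0,-0.382]}]' 100 30
python3 -c "
from h import *
to(.483,-.225,.20,-.9); save('wrist','pics/w1.png')"
```

```text
t: 1.57
tcp_pos: [0.483, -0.226, 0.2]
orientation: [3.141, 0.0, -0.9]
wrist_force: [0.1, -0.4, 0.2]
gripper_width: 0.0857
at [ 0.483 -0.226  0.2  ] [ 3.1407e+00  3.0000e-04 -8.9980e-01] dp [-0.0007 -0.0006  0.    ] ang [0.0008 0.0003 0.0002] F [ 0.1 -0.4  0.2] w 0.0857 t 1.5667
```

View pics/w1.png

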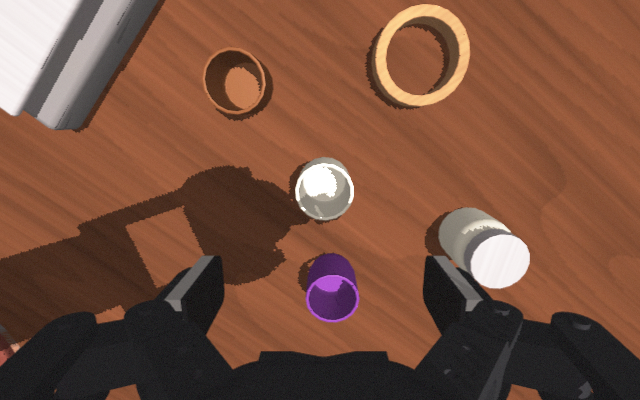

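The wrist view shows the white cup with its rim centre at about (325,192). The purple cup is at (332,298), the brown at (236,81) and the jar lid at (498,260).

Run:
```python
from h import *
crop('pics/w1.png','pics/w1c.png',270,140,380,240,6)
print(wray(325,192,.056),wray(332,298,.056),wray(498,260,.078))
```

```text
[ 0.48400583 -0.22961598  0.056     ] [ 0.40630515 -0.30006642  0.056     ] [ 0.53342293 -0.38023418  0.078     ]
```

View pics/w1c.png

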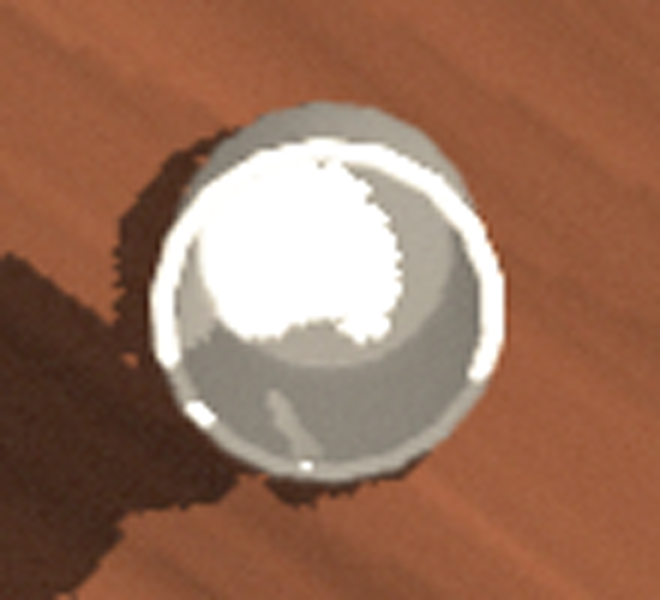

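```bash
python3 -c "
from h import *
to(.4838,-.2283,.016,-.9)"
```

```text
at [ 0.4828 -0.2264  0.2002] [ 3.1409e+00  1.0000e-04 -9.0090e-01] dp [0.0021 0.0002 0.1842] ang [ 0.0007  0.0001 -0.0009] F [ 0.  -0.2 -0.3] w 0.0854 t 1.6167
```

```bash
python3 -m creep '[{"dp":[0.002,0,0.02],"angular":[0,0,0]},{"dp":[0.002,0,0.045],"angular":[0,0,0]},{"dp":[0.002,0,0.07],"angular":[0,0,0]},{"dp":[0.002,0,0.095],"angular":[0,0,0]},{"dp":[0.002,0,0.115],"angular":[0,0,0]},{"dp":[0.002,0,0.13],"angular":[0,0,0]},{"dp":[0.002,0,0.145],"angular":[0,0,0]},{"dp":[0.002,0,0.16],"angular":[0,0,0]},{"dp":[0.002,0,0.17],"angular":[0,0,0]},{"dp":[0.002,0,0.178],"angular":[0,0,0]},{"dp":[0.002,0,0.184],"angular":[0,0,0]},{"dp":[0.002,0,0.184],"angular":[0,0,0]}]' 100 30
python3 -m creep '[{"dp":[0,0,0],"angular":[0,0,0]},{"dp":[0,0,0],"angular":[0,0,0]},{"dp":[0,0,0],"angular":[0,0,0]},{"dp":[0,0,0],"angular":[0,0,0]},{"dp":[0,0,0],"angular":[0,0,0]},{"dp":[0,0,0],"angular":[0,0,0]},{"dp":[0,0,0],"angular":[0,0,0]},{"dp":[0,0,0],"angular":[0,0,0]},{"dp":[0,0,0],"angular":[0,0,0]},{"dp":[0,0,0],"angular":[0,0,0]}]' 0 30
python3 -c "
from h import *
to(.484,-.229,.2,-.9); save('side','pics/s2.png'); crop('pics/s2.png','pics/s2c.png',280,100,440,220,5)"
```

```text
t: 2.62
tcp_pos: [0.4837, -0.2273, 0.0152]
orientation: [3.141, 0.002, -0.901]
wrist_force: [0.7, 0.4, -0.4]
gripper_width: 0.0855
t: 3.45
tcp_pos: [0.4854, -0.2278, 0.0175]
orientation: [-3.141, -0.002, -0.9]
wrist_force: [-1.2, 1.0, 5.7]
gripper_width: 0.0517
at [ 0.4854 -0.2278  0.0175] [-3.1409e+00 -1.9000e-03 -8.9990e-01] dp [ 0.0004  0.0018 -0.1825] ang [-0.0007 -0.0019  0.0001] F [-1.2  1.   5.7] w 0.0517 t 3.45
```

View pics/s2c.png

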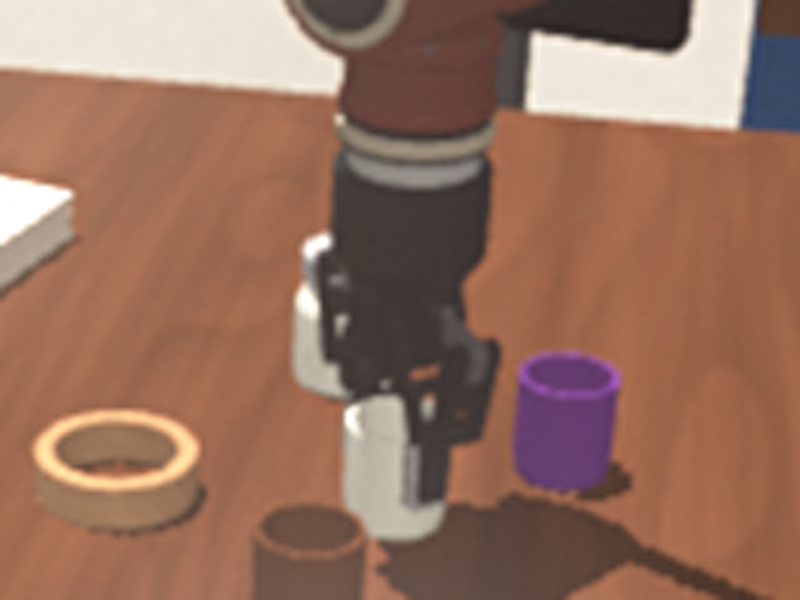

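The fingers grip the cup at 51.7 mm, and it stands between the pads. Lifting now.

```bash
python3 -m creep '[{"dp":[0,0,-0.005],"angular":[0,0,0]},{"dp":[0,0,-0.015],"angular":[0,0,0]},{"dp":[0,0,-0.03],"angular":[0,0,0]},{"dp":[0,0,-0.05],"angular":[0,0,0]},{"dp":[0,0,-0.075],"angular":[0,0,0]},{"dp":[0,0,-0.1],"angular":[0,0,0]},{"dp":[0,0,-0.125],"angular":[0,0,0]},{"dp":[0,0,-0.142],"angular":[0,0,0]},{"dp":[0,0,-0.15],"angular":[0,0,0]},{"dp":[0,0,-0.15],"angular":[0,0,0]},{"dp":[0,0,-0.15],"angular":[0,0,0]}]' 0 30
python3 -c "
from h import *
to(.4645,.105,.165,-1.57); save('side','pics/s3.png'); save('wrist','pics/w3.png'); crop('pics/s3.png','pics/s3c.png',280,60,440,220,3.7)"
```

```text
t: 4.42
tcp_pos: [0.4842, -0.2271, 0.1659]
orientation: [3.141, 0.0, -0.9]
wrist_force: [1.2, 0.2, -1.1]
gripper_width: 0.0514
at [ 0.4842 -0.2271  0.1659] [ 3.1414e+00  4.0000e-04 -9.0000e-01] dp [-0.2724 -0.191   0.001 ] ang [3.0e-04 4.0e-04 6.7e-01] F [ 1.2  0.2 -1.1] w 0.0514 t 4.4167
```

View pics/s3c.png

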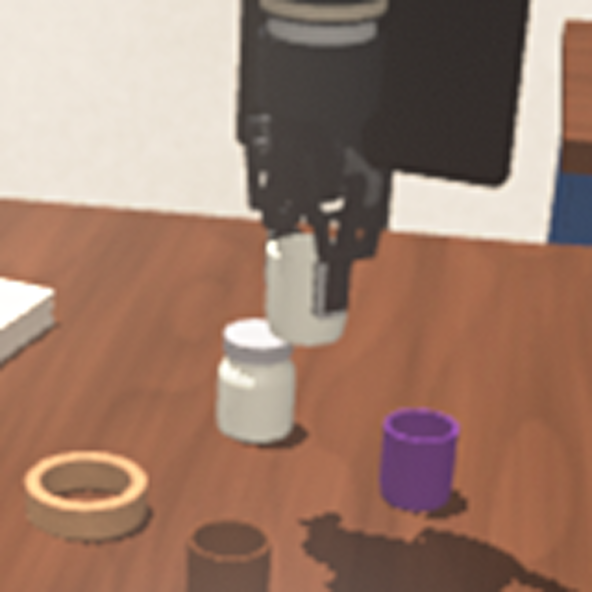

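View pics/w3.png

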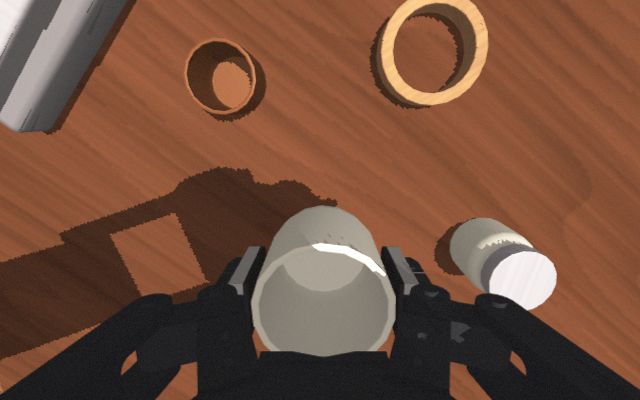

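```bash
python3 -m creep '[{"dp":[-0.008,-0.006,0],"angular":[0,0,0.02]},{"dp":[-0.025,-0.018,0],"angular":[0,0,0.06]},{"dp":[-0.045,-0.032,0],"angular":[0,0,0.11]},{"dp":[-0.068,-0.048,0],"angular":[0,0,0.17]},{"dp":[-0.091,-0.064,0],"angular":[0,0,0.22]},{"dp":[-0.114,-0.08,0],"angular":[0,0,0.28]},{"dp":[-0.137,-0.096,0],"angular":[0,0,0.34]},{"dp":[-0.16,-0.112,0],"angular":[0,0,0.39]},{"dp":[-0.183,-0.128,0],"angular":[0,0,0.45]},{"dp":[-0.206,-0.144,0],"angular":[0,0,0.51]},{"dp":[-0.228,-0.16,0],"angular":[0,0,0.56]},{"dp":[-0.247,-0.173,0],"angular":[0,0,0.61]},{"dp":[-0.26,-0.182,0],"angular":[0,0,0.64]},{"dp":[-0.268,-0.188,0],"angular":[0,0,0.66]},{"dp":[-0.272,-0.191,0],"angular":[0,0,0.67]},{"dp":[-0.272,-0.191,0],"angular":[0,0,0.67]},{"dp":[-0.272,-0.191,0],"angular":[0,0,0.67]}]' 0 30
python3 -c "
from h import *
to(.4645,.105,.0875,-1.57); save('scene','pics/s4.png'); save('wrist','pics/w4.png');print(wray(0,0,.07))"
```

```text
t: 5.93
tcp_pos: [0.4646, 0.1043, 0.1653]
orientation: [3.14, -0.0, -1.569]
wrist_force: [-0.7, 1.0, -1.3]
gripper_width: 0.0512
at [0.4646 0.1043 0.1653] [ 3.1398e+00 -5.0000e-04 -1.5694e+00] dp [-0.0008 -0.0001  0.0778] ang [ 0.0018 -0.0005  0.0006] F [-0.7  1.  -1.3] w 0.0512 t 5.9333
[0.60055997 0.3063352  0.07      ]
```

View pics/s4.png

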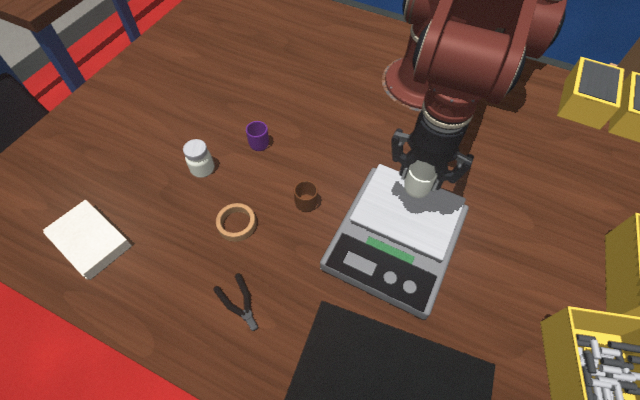

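View pics/w4.png

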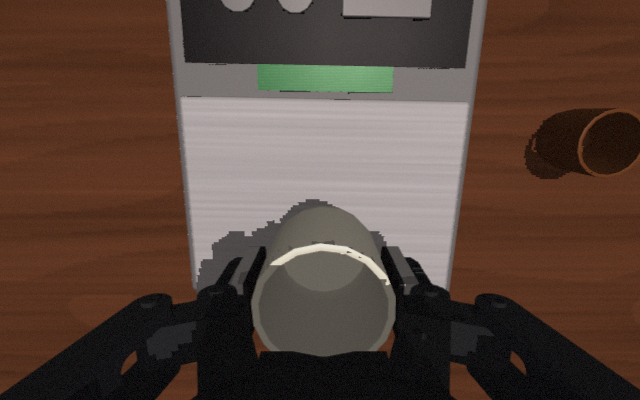

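The cup is over the pan, and the pan's far edge runs from (182,97) to (470,101) in the wrist view. Before lowering I'll check the pan centre against that edge.

```bash
python3 -c "
from h import *
a=wray(182,97,.07);b=wray(470,101,.07);print(a,b,(a+b)/2)"
python3 -m creep '[{"dp":[-0.001,0,0.01],"angular":[0,0,0]},{"dp":[-0.001,0,0.025],"angular":[0,0,0]},{"dp":[-0.001,0,0.04],"angular":[0,0,0]},{"dp":[-0.001,0,0.053],"angular":[0,0,0]},{"dp":[-0.001,0,0.063],"angular":[0,0,0]},{"dp":[-0.001,0,0.069],"angular":[0,0,0]},{"dp":[-0.001,0,0.072],"angular":[0,0,0]},{"dp":[-0.001,0,0.073],"angular":[0,0,0]},{"dp":[-0.001,0,0.073],"angular":[0,0,0]}]' 0 30
```

```text
[0.5423044  0.19787156 0.07      ] [0.53992876 0.00212102 0.07      ] [0.54111658 0.09999629 0.07      ]
t: 6.78
tcp_pos: [0.4654, 0.1055, 0.0936]
orientation: [-3.141, 0.0, -1.57]
wrist_force: [-1.0, 0.1, -0.6]
gripper_width: 0.0513
```

```bash
python3 -m creep '[{"dp":[0.002,0.002,0.001],"angular":[0,0,0]},{"dp":[0.002,0.002,0.002],"angular":[0,0,0]},{"dp":[0.002,0.002,0.003],"angular":[0,0,0]},{"dp":[0.002,0.002,0.004],"angular":[0,0,0]},{"dp":[0.002,0.002,0.004],"angular":[0,0,0]}]'
python3 -m creep '[{"dp":[0,0,0.0005],"angular":[0,0,0]},{"dp":[0,0,0.001],"angular":[0,0,0]},{"dp":[0,0,0.001],"angular":[0,0,0]}]'
```

```text
t: 7.2
tcp_pos: [0.4631, 0.1035, 0.0893]
orientation: [-3.141, 0.0, -1.57]
wrist_force: [-0.5, -0.7, -0.7]
gripper_width: 0.0511
t: 7.45
tcp_pos: [0.463, 0.1036, 0.0882]
orientation: [3.141, 0.0, -1.57]
wrist_force: [-0.5, 0.4, -1.2]
gripper_width: 0.0516
```

```bash
python3 -m creep '[{"dp":[0,0,0.0005],"angular":[0,0,0]},{"dp":[0,0,0.001],"angular":[0,0,0]},{"dp":[0,0,0.001],"angular":[0,0,0]}]'
```

```text
t: 7.7
tcp_pos: [0.4632, 0.1036, 0.0875]
orientation: [-3.142, 0.0, -1.57]
wrist_force: [-1.1, 0.2, 1.1]
gripper_width: 0.0515
```

Contact may be starting, so I'll lower in small steps until the force is clear.

```bash
python3 -m creep '[{"dp":[0,0,0.0005],"angular":[0,0,0]},{"dp":[0,0,0.0005],"angular":[0,0,0]},{"dp":[0,0,0.0005],"angular":[0,0,0]}]'
```

```text
t: 7.95
tcp_pos: [0.4632, 0.1036, 0.0875]
orientation: [3.142, -0.0, -1.57]
wrist_force: [-3.7, -0.9, 5.5]
gripper_width: 0.0516
```

The force is 5.5 N, so the cup is seated. Letting go.

```bash
python3 -m creep '[{"dp":[0,0,0],"angular":[0,0,0]},{"dp":[0,0,0],"angular":[0,0,0]},{"dp":[0,0,0],"angular":[0,0,0]},{"dp":[0,0,0],"angular":[0,0,0]},{"dp":[0,0,0],"angular":[0,0,0]},{"dp":[0,0,0],"angular":[0,0,0]}]' 100
python3 -c "
from h import *
to(.463,.103,.2,-1.57); save('wrist','pics/w5.png')"
```

```text
t: 8.45
tcp_pos: [0.463, 0.1035, 0.0867]
orientation: [3.141, 0.0, -1.57]
wrist_force: [0.1, -0.3, 0.4]
gripper_width: 0.0851
at [0.463  0.1035 0.0867] [ 3.1415  0.     -1.57  ] dp [ 0.0005  0.     -0.1133] ang [ 0.0001  0.     -0.    ] F [ 0.1 -0.3  0.4] w 0.0851 t 8.45
```

View pics/w5.png

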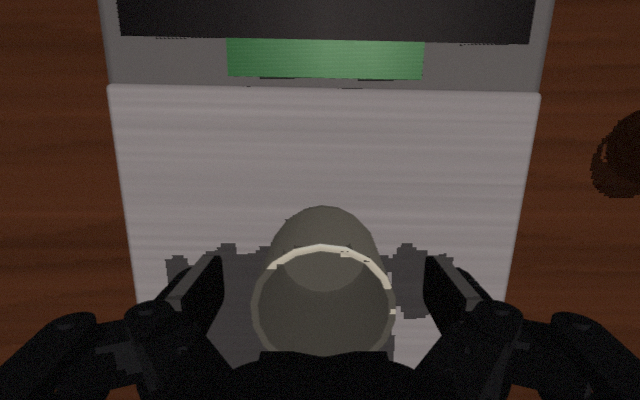

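The cup stands between the open pads and clear of both. Lifting straight up.

```bash
python3 -m creep '[{"dp":[0,0,-0.005],"angular":[0,0,0]},{"dp":[0,0,-0.015],"angular":[0,0,0]},{"dp":[0,0,-0.03],"angular":[0,0,0]},{"dp":[0,0,-0.05],"angular":[0,0,0]},{"dp":[0,0,-0.075],"angular":[0,0,0]},{"dp":[0,0,-0.095],"angular":[0,0,0]},{"dp":[0,0,-0.11],"angular":[0,0,0]},{"dp":[0,0,-0.115],"angular":[0,0,0]},{"dp":[0,0,-0.115],"angular":[0,0,0]}]' 100
python3 -c "
from h import *
to(.612,.0585,.15,-1.57); save('wrist','pics/w6.png');save('side','pics/s6.png')"
```

```text
t: 9.25
tcp_pos: [0.4643, 0.1036, 0.2044]
orientation: [-3.137, 0.0, -1.57]
wrist_force: [0.7, 0.8, 0.4]
gripper_width: 0.0851
at [0.4643 0.1036 0.2044] [-3.1371e+00  3.0000e-04 -1.5699e+00] dp [ 0.0453 -0.1475  0.0551] ang [-0.0045  0.0003  0.0001] F [0.7 0.8 0.4] w 0.0851 t 9.25
```

View pics/w6.png

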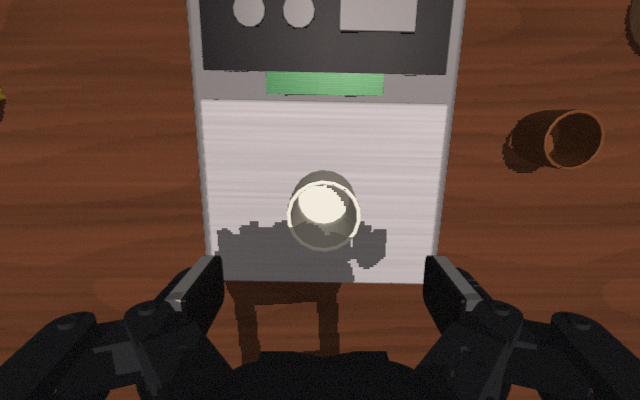

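View pics/s6.png

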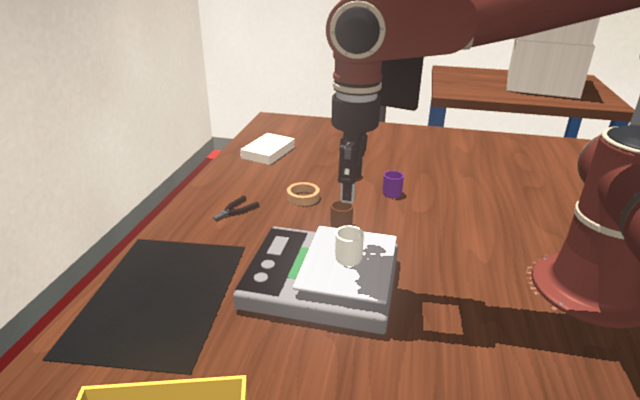

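```bash
python3 -c "
from h import *
p=[wray(*q,.07) for q in [(201,99),(447,103),(438,284),(210,282)]];print(np.mean(p,0));print('cup',wray(324,216,.126))"
python3 -m creep '[{"dp":[0.003,-0.01,0],"angular":[0,0,0]},{"dp":[0.01,-0.03,0],"angular":[0,0,0]},{"dp":[0.017,-0.055,0],"angular":[0,0,0]},{"dp":[0.025,-0.08,0],"angular":[0,0,0]},{"dp":[0.032,-0.105,0],"angular":[0,0,0]},{"dp":[0.039,-0.127,0],"angular":[0,0,0]},{"dp":[0.043,-0.142,0],"angular":[0,0,0]},{"dp":[0.045,-0.148,0],"angular":[0,0,0]},{"dp":[0.045,-0.148,0.005],"angular":[0,0,0]},{"dp":[0.045,-0.148,0.015],"angular":[0,0,0]},{"dp":[0.045,-0.148,0.03],"angular":[0,0,0]},{"dp":[0.045,-0.148,0.045],"angular":[0,0,0]},{"dp":[0.045,-0.148,0.055],"angular":[0,0,0]},{"dp":[0.045,-0.148,0.055],"angular":[0,0,0]},{"dp":[0.045,-0.148,0.055],"angular":[0,0,0]}]' 0
python3 -c "
from h import *
to(.612,.0585,.052,-1.57); save('wrist','pics/w7.png');save('scene','pics/s7.png'); crop('pics/s7.png','pics/s7c.png',300,130,480,310,3.3)"
```

```text
[0.4601525  0.10077763 0.07      ]
cup [0.46214785 0.10117148 0.126     ]
t: 10.6
tcp_pos: [0.6099, 0.0589, 0.1456]
orientation: [3.139, 0.0, -1.57]
wrist_force: [0.2, -0.1, 0.6]
gripper_width: 0.0
at [0.6099 0.0589 0.1456] [ 3.1392e+00  1.0000e-04 -1.5696e+00] dp [ 0.0005 -0.0023  0.0936] ang [0.0024 0.0001 0.0004] F [ 0.2 -0.1  0.6] w 0.0 t 10.6
```

View pics/w7.png

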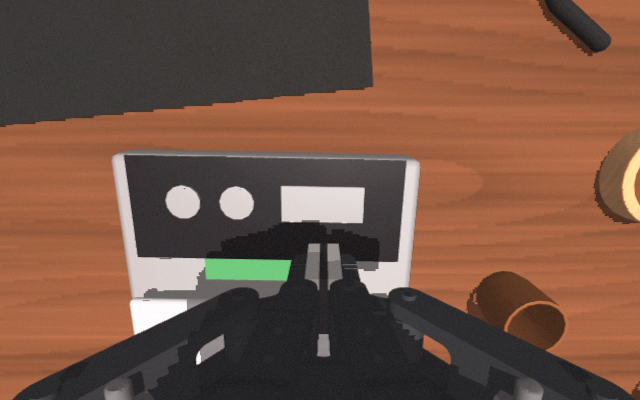

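View pics/s7c.png

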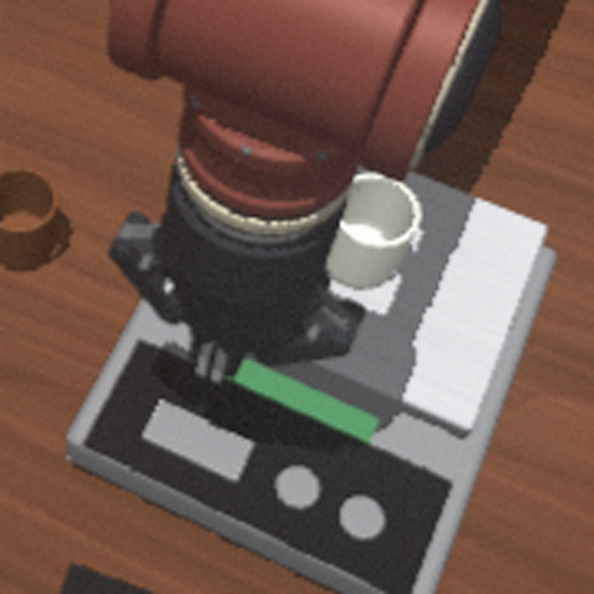

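In the wrist view the long key's corners are (281,186) and (364,222), so its centre is at (322.5,204). The round keys are well to the left, and the cup stands behind the gripper.

```bash
python3 -c "
from h import *
print(wray(322.5,204,.048),wray(183,202,.048),wray(236.5,203,.048)); to(.6115,.0585,.055,-1.57)"
```

```text
[0.612814   0.05749909 0.048     ] [0.61420534 0.16189159 0.048     ] [0.61349195 0.12192247 0.048     ]
at [0.6114 0.0588 0.1477] [-3.1403 -0.     -1.5697] dp [ 0.0003 -0.      0.0927] ang [-0.0013 -0.      0.0003] F [ 0.  -0.1  1.5] w 0.0003 t 10.7
```

```bash
python3 -m creep '[{"dp":[0,-0.001,0.01],"angular":[0,0,0]},{"dp":[0,-0.001,0.025],"angular":[0,0,0]},{"dp":[0,-0.001,0.04],"angular":[0,0,0]},{"dp":[0,-0.001,0.055],"angular":[0,0,0]},{"dp":[0,-0.001,0.068],"angular":[0,0,0]},{"dp":[0,-0.001,0.078],"angular":[0,0,0]},{"dp":[0,-0.001,0.085],"angular":[0,0,0]},{"dp":[0,-0.001,0.09],"angular":[0,0,0]},{"dp":[0,-0.001,0.09],"angular":[0,0,0]},{"dp":[0,-0.001,0.09],"angular":[0,0,0]}]' 0
python3 -c "
from h import *
to(.6123,.0585,.048,-1.57);save('wrist','pics/w8.png')"
```

```text
t: 11.53
tcp_pos: [0.6124, 0.0587, 0.0571]
orientation: [-3.141, -0.0, -1.57]
wrist_force: [-0.2, 0.2, -0.0]
gripper_width: -0.0002
at [0.6124 0.0587 0.0571] [-3.1412 -0.     -1.57  ] dp [0.0002 0.0001 0.0091] ang [-0.0004 -0.      0.    ] F [-0.2  0.2 -0. ] w -0.0002 t 11.5333
```

View pics/w8.png

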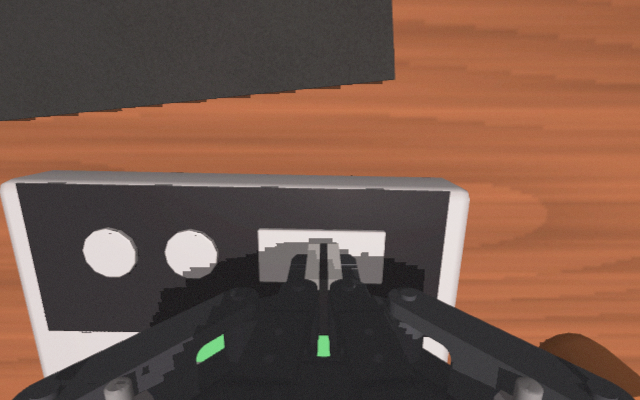

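The fingertips are over the middle of the long key, at about (323,262). Descending in small steps.

```bash
python3 -m creep '[{"dp":[0,0,0.0015],"angular":[0,0,0]},{"dp":[0,0,0.003],"angular":[0,0,0]},{"dp":[0,0,0.0045],"angular":[0,0,0]},{"dp":[0,0,0.006],"angular":[0,0,0]},{"dp":[0,0,0.007],"angular":[0,0,0]},{"dp":[0,0,0.007],"angular":[0,0,0]}]'
python3 -m creep '[{"dp":[0,0,0.0005],"angular":[0,0,0]},{"dp":[0,0,0.001],"angular":[0,0,0]}]'
```

```text
t: 12.08
tcp_pos: [0.6118, 0.0586, 0.0494]
orientation: [3.141, 0.0, -1.57]
wrist_force: [0.1, 0.4, 0.6]
gripper_width: -0.0002
t: 12.25
tcp_pos: [0.6122, 0.0586, 0.0489]
orientation: [-3.141, -0.0, -1.57]
wrist_force: [0.1, 0.5, -0.5]
gripper_width: 0.0002
```

```bash
python3 -m creep '[{"dp":[0,0,0.0005],"angular":[0,0,0]},{"dp":[0,0,0.001],"angular":[0,0,0]}]'
```

```text
t: 12.42
tcp_pos: [0.6122, 0.0587, 0.048]
orientation: [-3.142, 0.0, -1.57]
wrist_force: [-0.5, -0.9, 1.6]
gripper_width: -0.0001
```

```bash
python3 -m creep '[{"dp":[0,0,0.001],"angular":[0,0,0]},{"dp":[0,0,0.002],"angular":[0,0,0]},{"dp":[0,0,0.0025],"angular":[0,0,0]}]'
```

```text
t: 12.67
tcp_pos: [0.6122, 0.0587, 0.0465]
orientation: [3.141, -0.0, -1.57]
wrist_force: [-5.1, -0.2, 10.0]
gripper_width: -0.0001
```

The force is 10 N and the key is at its stop. Hold briefly, then release.

```bash
python3 -m creep '[{"dp":[0,0,0.0003],"angular":[0,0,0]},{"dp":[0,0,0.0003],"angular":[0,0,0]},{"dp":[0,0,0.0003],"angular":[0,0,0]},{"dp":[0,0,0.0003],"angular":[0,0,0]}]'
python3 -m creep '[{"dp":[0,0,-0.003],"angular":[0,0,0]},{"dp":[0,0,-0.01],"angular":[0,0,0]},{"dp":[0,0,-0.025],"angular":[0,0,0]},{"dp":[0,0,-0.045],"angular":[0,0,0]},{"dp":[0,0,-0.07],"angular":[0,0,0]},{"dp":[0,0,-0.095],"angular":[0,0,0]},{"dp":[0,0,-0.115],"angular":[0,0,0]},{"dp":[0,0,-0.13],"angular":[0,0,0]},{"dp":[0,0,-0.135],"angular":[0,0,0]},{"dp":[0,0,-0.135],"angular":[0,0,0]},{"dp":[0,0,-0.135],"angular":[0,0,0]},{"dp":[0,0,-0.135],"angular":[0,0,0]}]'
python3 -c "
from h import *
save('side','pics/s9.png'); save('scene','pics/s10.png')"
```

```text
t: 13.0
tcp_pos: [0.6122, 0.0586, 0.0465]
orientation: [3.141, -0.0, -1.57]
wrist_force: [-5.0, -0.4, 9.6]
gripper_width: -0.0
t: 14.0
tcp_pos: [0.6112, 0.0587, 0.1781]
orientation: [3.139, 0.0, -1.57]
wrist_force: [0.0, -0.3, -0.7]
gripper_width: 0.0
```

View pics/s9.png

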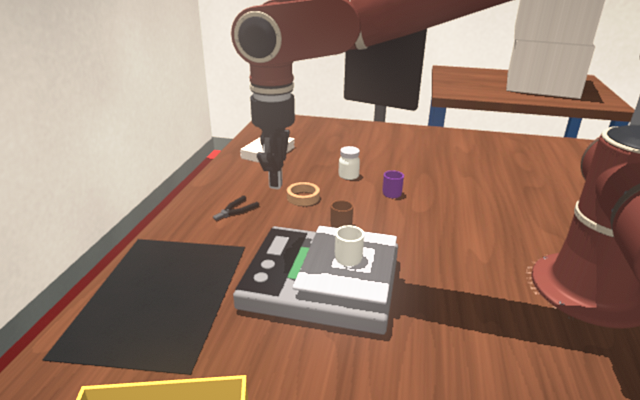

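View pics/s10.png

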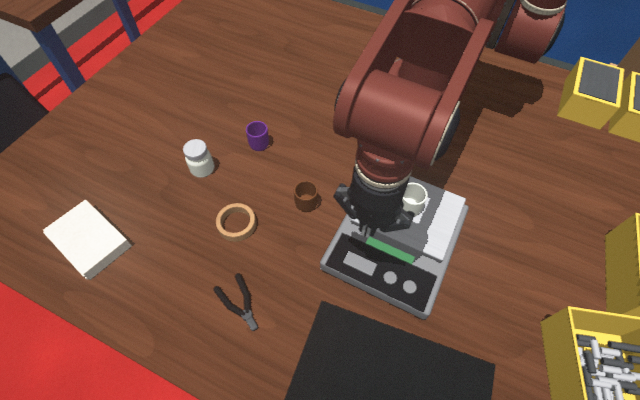

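The cup stands upright on the pan at (349,246) in the side view. The gripper is well clear, and the key was held at about 10 N.

```bash
python3 -c "
from h import *
print(arm.finish_job())"
```

```text
the job is handed in; nothing more can be done
None
```

The cup is standing upright on the scale's pan, and I pressed the long key after letting go of it. I handed the job in at about 14 s, and no verdict was reported.

- **Cup:** I lowered it until I read 5.5 N of contact, then opened the fingers and lifted straight off. A wrist view put it about 2 mm from the pan's centre. The scene and wrist cameras disagreed by about 5 mm on where that centre is, so I aimed between the two.
- **Long key:** I pressed its middle with the shut fingertips. The force readings were 10.0 N and 9.6 N, taken 0.33 s apart with the key at its stop. I held it for about half a second in all and then released it.
- **Side force:** there was also about 5 N sideways during the press.
- **Round keys:** the fingertips came down about 50 mm from the nearer one and stayed off both.
- **Final check:** the last pictures showed the cup still upright on the pan, the gripper about 13 cm above the keypad touching nothing, and the other items where they started. I saw no readout confirming the zero, so that rests on the force readings.

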